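# Roll an LED lamp up the test ramp and hold it against the contact plate

### The job

One LED lamp lies on its side on the level infeed at the foot of the test fixture's ramp. With the gripper's fingers as a pusher, without gripping or lifting it, roll the lamp up the ramp until it presses the sprung contact plate at the top fully back onto its stop; push slowly, so that it stays against the fingers all the way and never runs off or rolls back down the slope, and leave the spare lamps, sockets, screwdriver and jar where they are. The job finishes with the fingers still holding the lamp still there, pressing the plate home: do not back off.

Things in the scene. Friction and masses are not known exactly. Their poses are not given: they have to be found in the camera images.
- fixture: Light-test fixture fixed to the bench: aluminium base plate 370 x 150 mm carrying, in a row along its own x, a level infeed, a ramp and a sprung contact plate before a stop block. Origin on the bench surface; own x is horizontal and points uphill (infeed to contact plate), z up. Where it stands and its yaw vary; uphill is roughly towards the robot's left.
- infeed (a point): Middle of the infeed's level surface, 12 mm above the bench, 60 mm downhill of the ramp's foot; axes as the fixture's. The infeed is 120 mm long; a cross lip at its low end stands 6 mm above it. Straight side rails 10 mm high above the surface flank infeed and slope, inner faces 52 mm and outer faces 59 mm either side of the middle line (channel 104 mm wide).
- ramp: The fixture's flat slope, inclined 10 degrees. Origin on its surface at the foot, mid-width, 12 mm above the bench; own x points up along the slope, y across, z square to the surface. The slope runs from x = 0 to the fixed stop block at x = 202 to 220 mm (44 mm high above the slope); the contact plate stands before the block.
- plate_face (a point): Middle of the front (downhill) face of the contact plate: white, 100 mm wide, 36 mm high, 6 mm thick, four small brass contacts; moves with the plate. 22 mm above the slope, at ramp x = 185 mm at rest. Axes parallel to the ramp's. The lamp's middle is at ramp x = 163 mm when it just touches the plate at rest, 171 mm with the plate fully back.
- contact_plate (a joint): Travel of the contact plate up along the slope: 0 at rest, 0.008 m when fully back on its stop. A spring resists with about 2 N at first and 5.2 N when fully back, and pushes the plate out again when released.
- lamp: LED lamp to be pushed: smooth hard plastic cylinder, 44 mm diameter, 100 mm long, 130 to 250 g, white with yellowish LED chips and a black end. Origin at its middle, on its axis; own y is its axis (across the ramp); x, z turn as it rolls. Starts on the infeed, its middle 15 to 55 mm before the ramp's foot. It rolls almost without resistance and runs back if left on the slope.
- spare_lamp_a: Spare lamp, same as the lamp, standing upright on the bench beside the infeed end of the fixture (100 mm tall); origin at its middle. To be left alone.
- spare_lamp_b: Spare lamp, same as the lamp, standing upright on the bench beside the top end of the fixture (100 mm tall); origin at its middle. To be left alone.
- socket_a: Black plastic lamp socket, an open round cup 44 mm across the mouth, 32 mm tall, standing loose on the bench close beside the fixture on the robot's side; origin at its underside. To be left alone.
- socket_b: Black plastic lamp socket, an open round cup 44 mm across the mouth, 32 mm tall, standing loose on the bench close beside the ramp on the side away from the robot; origin at its underside. To be left alone.
- socket_c: Black plastic lamp socket, an open round cup 44 mm across the mouth, 32 mm tall, standing loose on the bench close beside the infeed on the side away from the robot; origin at its underside. To be left alone.
- screwdriver: Screwdriver, about 160 mm long, lying on the bench along the ramp on the robot's side; origin at its underside, handle to its own -x. To be left alone.
- flux_jar: Small closed white jar, 50 mm in diameter, 60 mm tall, on the bench beyond the fixture on the side away from the robot; origin at its underside. To be left alone.
Mind the look-alikes: they are no part of the job. What is shaped like the lamp but blue, green or orange is not meant.

How it is judged (in metres and radians):
On the way:
1. the lamp passes the middle of the slope with the fingers against it (x of lamp in the frame of ramp above 0.09 m and contact force between the fingers and lamp above 0.05 N).
At the end, for the whole second after the job is handed in: The lamp is at rest on the slope, square across it within 0.12 rad, pressed by the fingers (over 0.5 N) against the contact plate (middle within 26 mm of its face), which is pushed back more than 6 of its 8 mm; all this through the second after the program ends (value of joint contact_plate above 0.006 m and x of lamp in the frame of plate_face above -0.026 m and z of lamp in the frame of ramp between 0.018 and 0.028 m and y of lamp in the frame of ramp between -0.012 and 0.012 m and angle between the y axis of lamp and the y axis of ramp, either way round below 0.12 rad and contact force between the fingers and lamp above 0.5 N and linear speed of lamp below 0.02 m/s); the arm keeps its last pose, push and grip.
It fails at once if the lamp gets away from the fingers on the slope and runs (faster than 0.25 m/s, untouched) (x of lamp in the frame of ramp above 0.01 m and contact force between the fingers and lamp below 0.02 N and linear speed of lamp above 0.25 m/s).
It fails at once if the lamp is lifted off the infeed or the slope (by more than about 10 mm) (height (world z) of lamp above 0.082 m or (x of lamp in the frame of ramp above 0.01 m and z of lamp in the frame of ramp above 0.033 m) or (x of lamp in the frame of ramp below 0.01 m and height (world z) of lamp above 0.047 m)).
It fails at once if a spare lamp, socket, the screwdriver or the jar is moved by more than 15 mm (distance of any of spare_lamp_a, spare_lamp_b, socket_a, socket_b, socket_c, screwdriver, flux_jar from where it was at the start of the episode above 0.015 m).
It also fails if it takes over 40 s, if anything falls off the work surface, if the arm or the gripper's body presses on something with over 40 N, if the wrist force passes 120 N, or if a joint passes its speed limit or range.

### The arm

A 6-joint arm with a two-finger parallel gripper is mounted at the origin on the work surface. World frame = base frame: x ahead of the robot, y to its left, z up, the work surface at z = 0. Lengths are in m, angles in degrees, forces in N, time in s.
With the tool pointing down it reaches from about 0.3 to 0.75 m from the base axis. Payload 8.5 kg.
Tool frame: the origin (TCP) lies on the centre line of the jaws, within the pads' length; the fingertips stand 14 mm ahead of it and the grasp point (between the pads) lies 5 mm behind it; z points along the fingers, x is the direction in which the jaws open and shut, and the axes are right-handed (so a half turn about z gives the same grasp; the last joint's range is limited). The gripper opens to 85 mm and grips with 20 to 120 N. Pads are 22 mm wide; open, the fingers measure 114 mm over their backs; the gripper's body (76 mm by 85 mm) begins 54 mm behind the grasp point. The pads swing forward as they close: fully open they stand 13 mm farther back than shut.
Start: joints at [-78.742, 21.807, 74.336, -0, 83.858, -12.336], TCP at [0.22, -0.504, 0.245] pointing down, gripper open.
Joint ranges: [-178.18, 178.18], [-50.72, 133.34], [12.68, 142.11], [-81.47, 261.47], [9.98, 163.14], [-165.26, 165.26]. Speed limits (degrees/s): [136.94, 136.94, 180, 180, 180, 180].

### API

Orientations are given as a 3x3 rotation matrix whose columns are the frame's x, y, z axes.
In Python, from rig import * gives the robot as it stands.
- The arm moves only by the shell command python3 -m crank 'ROWS' [FORCE]. ROWS is JSON, one flat list of numbers, 7 for each row, row after row: the turn, a rotation vector about the world's x, y, z in rad, then the shift along the world's x, y, z in m, then the opening in per cent of the stroke, from 0 (shut) to 100 (fully open). A call has 1 to 20 rows; each row shifts and turns the commanded pose from where the row before left it; what a row does not reach is not made up. A row lasts 1/10 s, in which the tool goes at most 50 mm and 8.59 degrees, less where a joint would pass 70% of its speed; a pose out of reach is approached as far as the arm can. A call is refused whole if a number of a shift passes 0.05 or a number of a turn 0.15, either way. A call with a gripper value outside its range is refused whole. The fingers move at their own pace and stop on an object; FORCE is the grip in N (left out, the last holds). Time passes only in rows, so rows that do not move let the fingers close. It gives the time, the measured TCP pose, the force and the opening at its end, in the units of the state.
- observe(): the state, without advancing time (a new reading comes with each control period).
- get_image(name): name is "side" or "top" or "wrist"; returns a dict with "frame" (400x640x3 uint8, red, green, blue), "fov_y" (degrees; the focal length in pixels is half the picture's height over the tangent of half this angle, whatever the lens; pixels are square), "cx", "cy" (the principal point, pixels), "world_to_cam" (4x4, takes a point from world to camera coordinates). Camera axes: x right, y up, looking along -z (the intrinsics and any distortion apply to the point x, -y, -z); pixel columns grow to the right and rows downward; lengths in m; the calibration is good to about 2 mm. A picture is of the moment at which its call begins. There is no depth.
- close_job(): hands the job in, once; it reports no verdict.
The state is a dict: "time_s": time; "q": joint angles; "qvel": joint speeds; "joint_efforts": joint torques, N m; "position": TCP position; "tool_rot": TCP orientation; "ft_force": force on the tool from outside, world axes, zero at the start; "wrist_torque": the same for the moment, N m; "grip_width": finger opening in m.
Only numpy, scipy, OpenCV 4.12 (cv2) and the standard library are available. Lean on these libraries where they do the work, as an engineer would, in place of code of your own. Each camera call takes 0.05 s, during which the arm holds its last target. There are 200 camera calls.

## Working session

There is one attempt and no reset: what is moved stays moved. The work goes in short steps, Python scripts to look and compute and a shell command to move; the robot and the scene stay as the last step left them, time stands still between calls to the robot, and variables do not carry over. Pictures are saved under pics/ and viewed, about 8 in all and at most 12, crops included, and the job is handed in when it is done.

```bash
mkdir -p pics
cat > h.py <<'E'
from rig import *
import numpy as np, cv2
def ray(im,u,v,z):
    f=200/np.tan(np.radians(im["fov_y"])/2); T=np.array(im["world_to_cam"])
    d=np.array([(u-im["cx"])/f,-(v-im["cy"])/f,-1]); R=T[:3,:3]; o=-R.T@T[:3,3]; d=R.T@d
    return o+d*(z-o[2])/d[2]
def proj(im,p):
    f=200/np.tan(np.radians(im["fov_y"])/2); T=np.array(im["world_to_cam"])
    c=T[:3,:3]@np.array(p)+T[:3,3]; return im["cx"]+f*c[0]/-c[2], im["cy"]-f*c[1]/-c[2]
E
python3 - <<'E'
from h import *
import pickle
for n in("top","side"):
    im=get_image(n); pickle.dump(im,open(f"{n}.pkl","wb"))
    cv2.imwrite(f"pics/{n}0.png",cv2.resize(im["frame"][:,:,::-1],(800,500),interpolation=cv2.INTER_CUBIC))
    print({k:im[k] for k in im if k!="frame"})
print(observe())
E
```

```text
{'fov_y': 43.194019295185186, 'cx': 317.26010267859965, 'cy': 204.28894701921365, 'world_to_cam': array([[ 0.02659298, -0.9996018 ,  0.00943673, -0.0219201 ],
       [ 0.99613921,  0.02728856,  0.08343862, -0.60387015],
       [-0.08366291,  0.00718142,  0.99646824, -1.32340699],
       [ 0.        ,  0.        ,  0.        ,  1.        ]])}
{'fov_y': 56.87506444507537, 'cx': 324.4661032435302, 'cy': 199.14674044792793, 'world_to_cam': array([[ 0.90872504, -0.41736527, -0.00500268, -0.52682264],
       [ 0.32766638,  0.70589755,  0.62796767, -0.21327911],
       [-0.25856051, -0.57228916,  0.77822335, -0.6490995 ],
       [ 0.        ,  0.        ,  0.        ,  1.        ]])}
{'time_s': 0.1, 'q': array([-7.87416524e+01,  2.18352052e+01,  7.43786549e+01, -1.72045403e-04,
        8.38596110e+01, -1.23338337e+01]), 'qvel': array([ 0.11255672, -0.08253337, -0.13498362, -0.00095894,  0.06805438,
        0.01249597]), 'joint_efforts': array([ 3.53717995e-03, -4.49221766e+01, -2.31655401e+01, -1.61091161e-04,
        3.69878500e-03,  1.86187424e-05]), 'position': array([ 0.22008745, -0.50377186,  0.24480189]), 'tool_rot': array([[ 4.00224119e-01, -9.16417258e-01, -2.53277892e-04],
       [-9.16416436e-01, -4.00224107e-01,  1.25705299e-03],
       [-1.25335297e-03, -2.70994901e-04, -9.99999178e-01]]), 'ft_force': array([ 0.52096603,  0.16593341, -0.50541637]), 'wrist_torque': array([0.02625288, 0.00735691, 0.02823831]), 'grip_width': 0.08529551880083268}
```

View pics/top0.png

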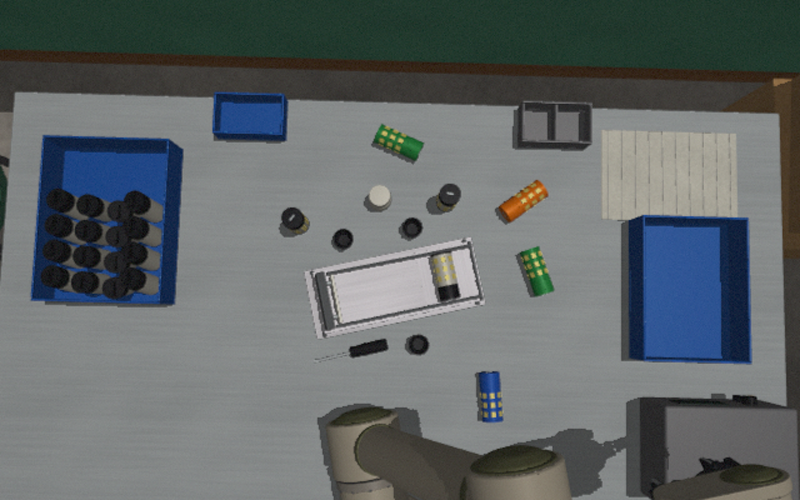

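View pics/side0.png

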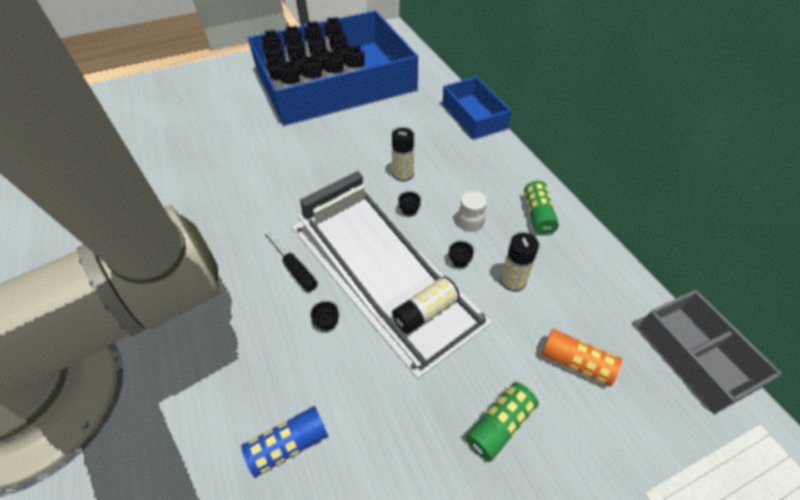

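The top view shows the fixture with plate corners at about (470,238), (484,303), (318,336) and (306,271), and the white lamp on the infeed at (445,276). The blue, green and orange lamps lie elsewhere. I'll enlarge the fixture to measure it.

Run:
```python
from h import *
import pickle
im=pickle.load(open("top.pkl","rb"))
c=im["frame"][180:280,235:400,::-1]
cv2.imwrite("pics/crop.png",cv2.resize(c,None,fx=4.8,fy=4.8,interpolation=cv2.INTER_CUBIC))
```

```text
(no output)
```

View pics/crop.png

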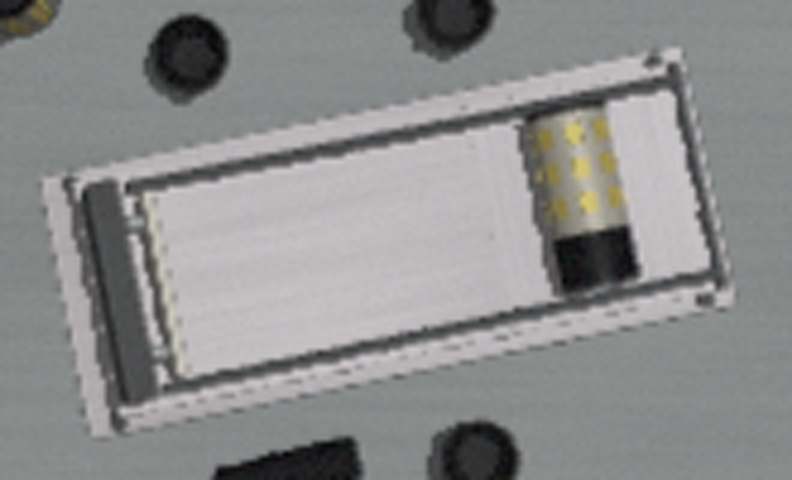

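Run:
```python
from h import *
import pickle
im=pickle.load(open("top.pkl","rb"))
P=lambda u,v,z: ray(im,235+(u+.5)/4.8-.5,180+(v+.5)/4.8-.5,z)
A,B,C,D=[P(*p,0.006)[:2] for p in((680,48),(734,303),(95,437),(42,177))]
print("corners",A,B,C,D,[np.linalg.norm(x) for x in(A-B,B-C,C-D,D-A)])
ux=((D-A)+(C-B));ux/=np.linalg.norm(ux);uy=np.array([-ux[1],ux[0]])
print("yaw",np.degrees(np.arctan2(ux[1],ux[0])))
c=(A+B+C+D)/4;print("c",c)
loc=lambda u,v,z:np.array([(P(u,v,z)[:2]-c)@ux,(P(u,v,z)[:2]-c)@uy])*1000
print("rails far outer/inner at infeed z22", loc(600,100,.022),loc(600,107,.022),"near",loc(600,278,.022),loc(600,292,.022))
print("lip in/out",loc(697,180,.018),loc(705,180,.018))
print("block top far",loc(85,188,.09),loc(115,182,.09),loc(130,405,.09),loc(158,398,.09))
print("plate face top",loc(150,195,.078),loc(183,375,.078))
print("lamp ends",loc(567,108,.034),loc(597,285,.034),"sides",loc(537,180,.034),loc(620,165,.034))
```

```text
corners [ 0.65029133 -0.16500756] [ 0.50714986 -0.1977682 ] [0.42316553 0.157644  ] [0.56740024 0.19276361] [np.float64(0.14684256934477524), np.float64(0.3652002206198112), np.float64(0.1484487798216059), np.float64(0.36724806484505435)]
yaw 103.16951890111694
c [ 0.53700174 -0.00309204]
rails far outer/inner at infeed z22 [-131.12740337  -52.4884591 ] [-130.30846784  -48.65103157] near [-110.42542192   44.51838739] [-108.8079149    52.09781912]
lip in/out [-175.33161292    2.02352948] [-179.71499809    2.92443456]
block top far [152.44030769 -56.74724755] [136.34578216 -56.67466909] [151.15433224  59.66092171] [136.10019032  59.0479161 ]
plate face top [120.55979947 -47.05757217] [121.92221825  50.00327333]
lamp ends [-110.98079669  -50.96659251] [-106.86850417   47.92664283] sides [-86.47709885 -15.28713743] [-133.11003002  -14.17029496]
```

```bash
python3 -m crank '[0,0,0.139,0.028,0.03,0,50, 0,0,0.139,0.029,0.03,0,50, 0,0,0.139,0.029,0.03,0,50, 0,0,0.139,0.029,0.03,0,50, 0,0,0.139,0.029,0.03,0,50, 0,0,0.139,0.029,0.03,0,50, 0,0,0.139,0.029,0.03,0,50, 0,0,0.139,0.029,0.03,0,50, 0,0,0.139,0.029,0.03,0,50, 0,0,0.138,0.029,0.03,0,50, 0,0,0,0.03,0.027,0,50, 0,0,0,0.031,0.027,0,50, 0,0,0,0,0,0,50, 0,0,0,0,0,0,50, 0,0,0,0,0,0,50]' 20
python3 - <<'E'
from h import *
im=get_image("wrist"); s=observe(); print(s["time_s"],s["position"],s["tool_rot"],s["grip_width"],s["ft_force"])
c=np.array([.537,-.0031]);a=np.radians(103.17);ux=np.array([np.cos(a),np.sin(a)]);uy=np.array([-ux[1],ux[0]])
f=im["frame"][:,:,::-1].copy()
for x,y,z in[(-.110,-.05,.034),(-.110,.05,.034),(-.175,.052,.018),(-.175,-.052,.018),(-.055,.052,.012),(-.055,-.052,.012),(-.151,0,.012)]:
    p=proj(im,[*(c+ux*x+uy*y),z]);print(p);cv2.circle(f,(int(p[0]),int(p[1])),3,(0,0,255),1)
import pickle;pickle.dump(im,open("w.pkl","wb"))
cv2.imwrite("pics/w1.png",cv2.resize(f,(800,500)))
E
```

```text
time_s: 1.6
position: [0.5696, -0.1505, 0.2451]
tool_rot: [[0.974, 0.227, -0.001], [0.227, -0.974, 0.0], [-0.001, -0.0, -1.0]]
ft_force: [0.2, -0.5, 0.3]
grip_width: 0.0424
1.65 [ 0.5695118  -0.15078307  0.24529892] [[ 9.73959927e-01  2.26719869e-01 -4.01759740e-04]
 [ 2.26719895e-01 -9.73960004e-01  1.92869663e-05]
 [-3.86925179e-04 -1.09871658e-04 -9.99999919e-01]] 0.04272816968616077 [-0.0742664   0.21268393 -0.15645383]
(np.float64(359.57770033640315), np.float64(145.72152125095448))
(np.float64(270.7236950801957), np.float64(145.67178361865936))
(np.float64(273.0080144750656), np.float64(197.83682402938425))
(np.float64(357.02957543666), np.float64(197.9021386313181))
(np.float64(269.75893620603495), np.float64(95.19716074790563))
(np.float64(360.59100503014514), np.float64(95.22888166931907))
(np.float64(315.02979318628826), np.float64(177.83060879425022))
```

View pics/w1.png

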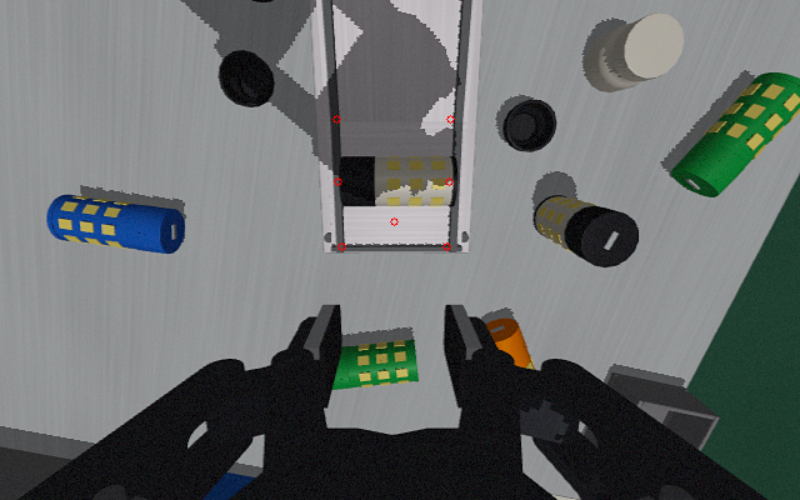

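The wrist view shows the white lamp at (398,181), where predicted along the ramp and about 4 mm off sideways. The strip behind it at (394,222) is clear. Descending there.

```bash
python3 -m crank '[0,0,0,0.0035,0.0005,-0.03,50, 0,0,0,0,0,-0.03,50, 0,0,0,0,0,-0.03,50, 0,0,0,0,0,-0.03,50, 0,0,0,0,0,-0.03,50, 0,0,0,0,0,-0.03,50, 0,0,0,0,0,-0.02,50, 0,0,0,0,0,-0.011,50, 0,0,0,0,0,0,50, 0,0,0,0,0,0,50]'
python3 - <<'E'
from h import *
a=get_image("side")["frame"][180:320,290:430,::-1];b=get_image("wrist")["frame"][:,:,::-1]
print(observe()["ft_force"],observe()["position"])
o=np.hstack([cv2.resize(a,(400,400),interpolation=cv2.INTER_CUBIC),b[:, 120:520]])
cv2.imwrite("pics/d1.png",o)
E
```

```text
time_s: 2.65
position: [0.5739, -0.1501, 0.0353]
tool_rot: [[0.974, 0.227, 0.001], [0.227, -0.974, -0.001], [0.001, 0.001, -1.0]]
ft_force: [-0.7, -0.3, -0.2]
grip_width: 0.0425
[ 1.40182242  0.44183405 -0.44178689] [ 0.57412951 -0.14994235  0.03562995]
```

View pics/d1.png

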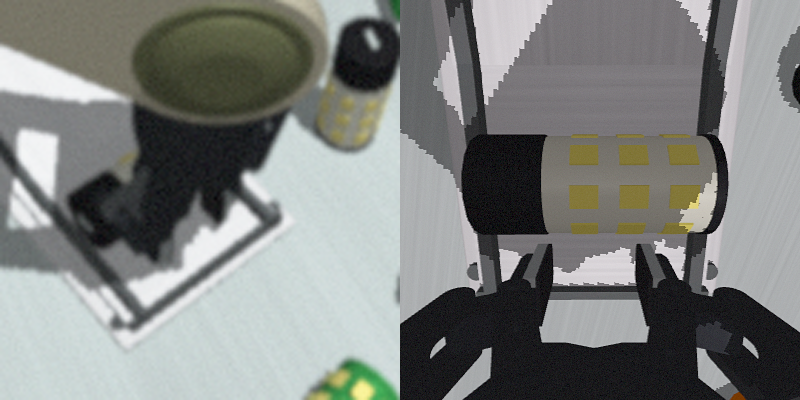

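Both fingers are inside the channel behind the lamp, square to it and clear of the lip and rails. I'll start the level push slowly, lowering about 3 mm.

```bash
python3 -m crank '[0,0,0,-0.0007,0.0029,-0.001,50, 0,0,0,-0.0007,0.0029,-0.001,50, 0,0,0,-0.0007,0.0029,-0.001,50, 0,0,0,-0.0007,0.0029,0,50, 0,0,0,-0.0007,0.0029,0,50, 0,0,0,-0.0007,0.0029,0,50, 0,0,0,-0.0007,0.0029,0,50, 0,0,0,-0.0007,0.0029,0,50, 0,0,0,-0.0007,0.0029,0,50, 0,0,0,-0.0007,0.0029,0,50, 0,0,0,-0.0007,0.0029,0,50, 0,0,0,-0.0007,0.0029,0,50, 0,0,0,-0.0007,0.0029,0,50, 0,0,0,-0.0007,0.0029,0,50, 0,0,0,-0.0007,0.0029,0,50, 0,0,0,-0.0007,0.0029,0,50, 0,0,0,-0.0007,0.0029,0,50, 0,0,0,-0.0007,0.0029,0,50, 0,0,0,-0.0007,0.0029,0,50, 0,0,0,-0.0007,0.0029,0,50]'
cat > look.py <<'E'
from h import *
import sys
b=get_image("wrist")["frame"][:,:,::-1]; a=get_image("side")["frame"][120:320,230:430,::-1]
cv2.imwrite(sys.argv[1],np.hstack([cv2.resize(a,(400,400),interpolation=cv2.INTER_CUBIC),b[:,120:520]]))
s=observe();p=s["position"];c=np.array([.537,-.0031]);t=np.radians(103.17);ux=np.array([np.cos(t),np.sin(t)])
print(s["time_s"],p,s["ft_force"],"TCP along/across from foot mm",((p[:2]-c)@ux+.055)*1e3,(p[:2]-c)@np.array([-ux[1],ux[0]])*1e3)
E
python3 look.py pics/p1.png
```

```text
time_s: 4.75
position: [0.5596, -0.0913, 0.0313]
tool_rot: [[0.974, 0.228, 0.0], [0.228, -0.974, -0.0], [0.0, 0.0, -1.0]]
ft_force: [-0.2, -0.4, 1.4]
grip_width: 0.0427
4.85 [ 0.55953067 -0.09111036  0.03132722] [0.00723569 0.46349464 0.07814531] TCP along/across from foot mm -35.828954852452874 -1.8856995789693458
```

View pics/p1.png

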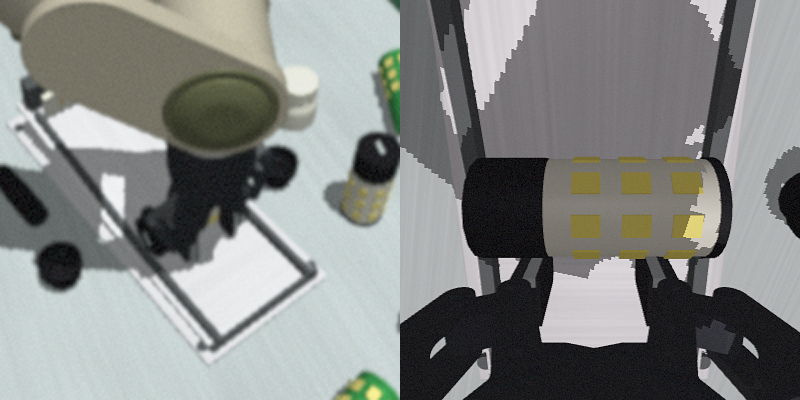

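The lamp is square and against both fingers at the foot of the ramp. Continuing up the slope.

```bash
python3 -m crank '[0,0,0,-0.0007,0.0029,0.001,50, 0,0,0,-0.0007,0.0029,0.0005,50, 0,0,0,-0.0007,0.0029,0.0005,50, 0,0,0,-0.0007,0.0029,0.0005,50, 0,0,0,-0.0007,0.0029,0.0005,50, 0,0,0,-0.0007,0.0029,0.0005,50, 0,0,0,-0.0007,0.0029,0.0005,50, 0,0,0,-0.0007,0.0029,0.0005,50, 0,0,0,-0.0007,0.0029,0.0005,50, 0,0,0,-0.0007,0.0029,0.001,50, 0,0,0,-0.0007,0.0029,0.0005,50, 0,0,0,-0.0007,0.0029,0.0005,50, 0,0,0,-0.0007,0.0029,0.0005,50, 0,0,0,-0.0007,0.0029,0.0005,50, 0,0,0,-0.0007,0.0029,0.0005,50, 0,0,0,-0.0007,0.0029,0.0005,50, 0,0,0,-0.0007,0.0029,0.0005,50, 0,0,0,-0.0007,0.0029,0.0005,50, 0,0,0,-0.0007,0.0029,0.0005,50, 0,0,0,-0.0007,0.0029,0.0005,50]'
python3 look.py pics/p2.png
```

```text
time_s: 6.85
position: [0.5456, -0.0333, 0.0424]
tool_rot: [[0.974, 0.228, -0.0], [0.228, -0.974, 0.0], [0.0, -0.0, -1.0]]
ft_force: [-0.3, -0.7, 0.4]
grip_width: 0.0426
6.95 [ 0.54543369 -0.0330188   0.0423367 ] [ 0.72482588 -0.13608219  0.23253872] TCP along/across from foot mm 23.946575968546107 -1.3951407181744786
```

View pics/p2.png

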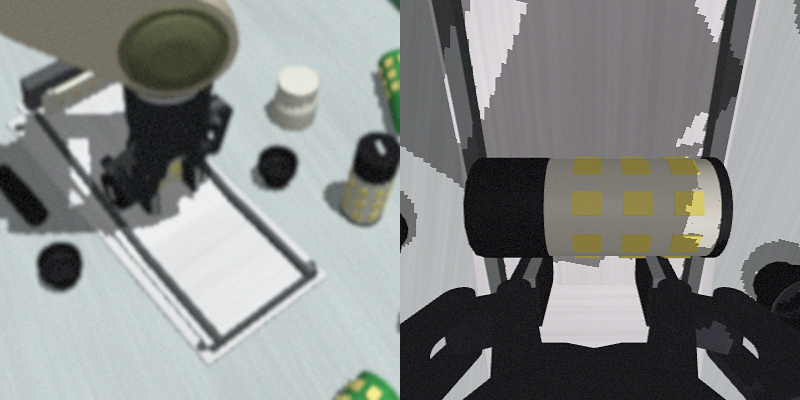

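The lamp still sits on both fingers and is square, on the slope at about x = 55 mm.

```bash
python3 -m crank '[0,0,0,-0.0007,0.0029,0.0005,50, 0,0,0,-0.0007,0.0029,0.0005,50, 0,0,0,-0.0007,0.0029,0.0005,50, 0,0,0,-0.0007,0.0029,0.0005,50, 0,0,0,-0.0007,0.0029,0.0005,50, 0,0,0,-0.0007,0.0029,0.0005,50, 0,0,0,-0.0007,0.0029,0.0005,50, 0,0,0,-0.0007,0.0029,0.0005,50, 0,0,0,-0.0007,0.0029,0.0005,50, 0,0,0,-0.0007,0.0029,0.001,50, 0,0,0,-0.0007,0.0029,0.0005,50, 0,0,0,-0.0007,0.0029,0.0005,50, 0,0,0,-0.0007,0.0029,0.0005,50, 0,0,0,-0.0007,0.0029,0.0005,50, 0,0,0,-0.0007,0.0029,0.0005,50, 0,0,0,-0.0007,0.0029,0.0005,50, 0,0,0,-0.0007,0.0029,0.0005,50, 0,0,0,-0.0007,0.0029,0.0005,50, 0,0,0,-0.0007,0.0029,0.0005,50, 0,0,0,-0.0007,0.0029,0.0005,50]'
python3 -m crank '[0,0,0,-0.0007,0.0029,0.0005,50, 0,0,0,-0.0007,0.0029,0.0005,50, 0,0,0,-0.0007,0.0029,0.0005,50, 0,0,0,-0.0007,0.0029,0.0005,50, 0,0,0,-0.0007,0.0029,0.0005,50, 0,0,0,-0.0007,0.0029,0.0005,50, 0,0,0,-0.0007,0.0029,0.0005,50, 0,0,0,-0.0007,0.0029,0.0005,50, 0,0,0,-0.0007,0.0029,0.0005,50, 0,0,0,-0.0007,0.0029,0.0005,50]'
python3 look.py pics/p3.png
```

```text
time_s: 8.95
position: [0.5316, 0.0247, 0.0528]
tool_rot: [[0.974, 0.228, -0.0], [0.228, -0.974, 0.0], [-0.0, -0.0, -1.0]]
ft_force: [0.4, -2.0, 0.5]
grip_width: 0.0425
time_s: 9.95
position: [0.5246, 0.0537, 0.0579]
tool_rot: [[0.974, 0.228, 0.0], [0.228, -0.974, -0.0], [0.0, 0.0, -1.0]]
ft_force: [-0.0, -0.4, 0.4]
grip_width: 0.0425
10.05 [0.52442703 0.05394878 0.0578321 ] [ 0.83688056 -0.29348422 -0.49429293] TCP along/across from foot mm 113.41294483295704 -0.7557793156462451
```

View pics/p3.png

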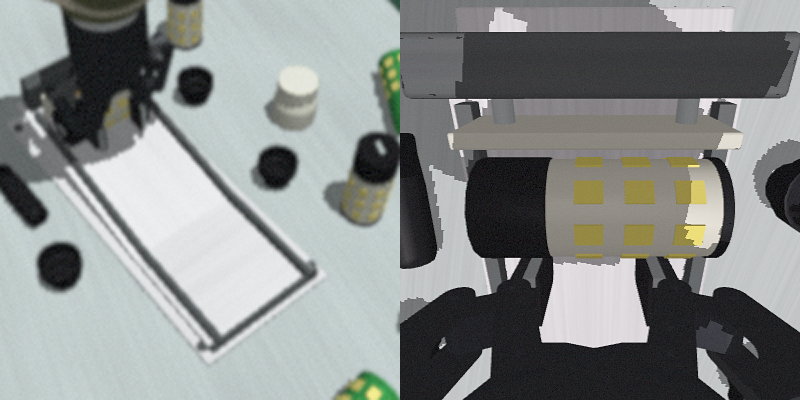

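About 10 mm to go before the plate. Now slower.

```bash
python3 -m crank '[0,0,0,-0.0005,0.0019,0.0004,50, 0,0,0,-0.0005,0.0019,0.0003,50, 0,0,0,-0.0005,0.0019,0.0004,50, 0,0,0,-0.0005,0.0019,0.0003,50, 0,0,0,-0.0002,0.001,0.0002,50, 0,0,0,-0.0002,0.001,0.0002,50, 0,0,0,-0.0002,0.001,0.0002,50, 0,0,0,-0.0002,0.001,0.0002,50, 0,0,0,0,0,0,50]'
python3 -m crank '[0,0,0,-0.0002,0.001,0.0002,50, 0,0,0,-0.0002,0.001,0.0002,50, 0,0,0,0,0,0,50]'
python3 -m crank '[0,0,0,-0.0002,0.001,0.0002,50, 0,0,0,-0.0002,0.001,0.0002,50, 0,0,0,0,0,0,50]'
python3 look.py pics/p4.png
```

```text
time_s: 10.95
position: [0.5218, 0.065, 0.06]
tool_rot: [[0.974, 0.228, -0.0], [0.228, -0.974, -0.0], [-0.0, 0.0, -1.0]]
ft_force: [0.8, -4.0, -0.2]
grip_width: 0.0428
time_s: 11.25
position: [0.5213, 0.0671, 0.0604]
tool_rot: [[0.974, 0.228, -0.0], [0.228, -0.974, -0.0], [-0.0, 0.0, -1.0]]
ft_force: [0.0, -4.5, -0.7]
grip_width: 0.0427
time_s: 11.55
position: [0.5209, 0.0691, 0.0608]
tool_rot: [[0.974, 0.228, -0.0], [0.228, -0.974, -0.0], [-0.0, 0.0, -1.0]]
ft_force: [-1.3, -5.6, -1.3]
grip_width: 0.0427
11.65 [0.52089324 0.06903356 0.06076019] [-0.26105267 -5.30422114 -0.57743357] TCP along/across from foot mm 128.9061139503045 -0.7518605582878257
```

```bash
for i in 1 2; do python3 -m crank '[0,0,0,-0.0002,0.001,0.0002,50, 0,0,0,0,0,0,50]' | grep -E "pos|force"; done; python3 -m crank '[0,0,0,-0.0002,0.001,0.0002,50, 0,0,0,0,0,0,50]'|grep -E "pos|force"
```

```text
position: [0.5207, 0.07, 0.0609]
ft_force: [-0.7, -6.0, -1.1]
position: [0.5207, 0.0702, 0.0612]
ft_force: [-1.3, -11.0, -1.1]
position: [0.5207, 0.0703, 0.0614]
ft_force: [-0.3, -17.4, -2.5]
```

The force jumped from 6 to 17 N with the TCP stalled, so the plate is on its stop. Letting it settle, then a look.

```bash
python3 -m crank '[0,0,0,0,0,0,50,0,0,0,0,0,0,50,0,0,0,0,0,0,50,0,0,0,0,0,0,50,0,0,0,0,0,0,50]'; python3 look.py pics/p5.png
```

```text
time_s: 12.75
position: [0.5207, 0.0703, 0.0614]
tool_rot: [[0.974, 0.228, 0.0], [0.228, -0.974, -0.003], [-0.001, 0.003, -1.0]]
ft_force: [-0.2, -15.4, -3.3]
grip_width: 0.0428
12.85 [0.52064664 0.07029989 0.06134713] [-2.91270482e-03 -1.65114874e+01 -2.66968486e+00] TCP along/across from foot mm 130.19531990772273 -0.8002692111405384
```

View pics/p5.png

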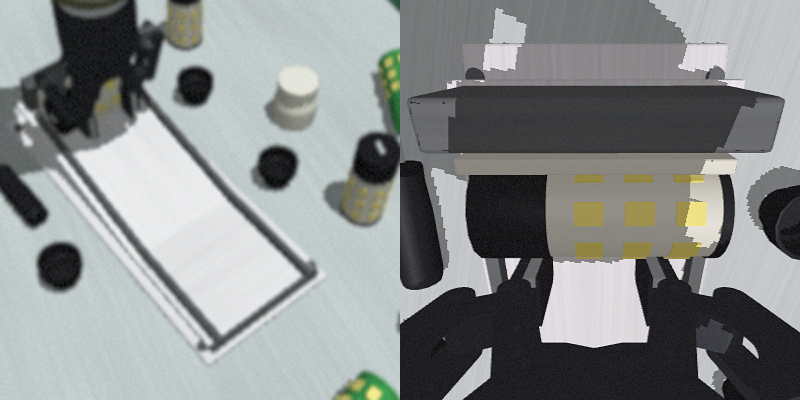

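The lamp at (600,215) is square, held between the fingers and the plate. The gap between plate and block has closed, and the neighbouring parts look untouched. Handing in.

```bash
python3 -c "from rig import *; print(close_job())"
```

```text
the job is handed in; nothing more can be done
None
```

I rolled the lamp up the ramp at about 30 mm/s with the half-open fingers behind it, slowing to about 10 mm/s at the plate. I handed it in at 12.9 s with the fingers still pressing.

- **Plate on its stop:** the push rose through the spring to about 6 N. It then jumped to a steady 16 N or so with the tool stalled, and the last picture shows the plate against the block. The tool stopped at 130 mm along the ramp, against the 132 mm I had worked out.
- **Lamp:** it was square and central, and lay against both fingers in every picture on the slope. I had no direct reading of finger contact; on the free slope the wrist force was mostly within its noise, so contact there rests on the pictures.
- **Other parts:** those in view looked unmoved, though I judged this by eye and did not measure it.
- **One disagreement:** the top and wrist cameras differed by about 4 mm sideways. I split the difference, which is well within the 12 mm allowed.

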